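# Clear the starch table into its bins and start the rinse

## Robot

A 6-joint arm with a two-finger parallel gripper is mounted at the origin on the work surface. World frame = base frame: x ahead of the robot, y to its left, z up, the work surface at z = 0. Lengths are in m, angles in rad, forces in N, time in s.
With the tool pointing down it reaches from about 0.275 to 1 m from the base axis. Payload 8.4 kg.
Tool frame: the origin (TCP) lies on the centre line of the jaws, within the pads' length; the fingertips stand 8 mm ahead of it and the grasp point (between the pads) lies 11 mm behind it; z points along the fingers, x is the direction in which the jaws open and shut, and the axes are right-handed (so a half turn about z gives the same grasp; the last joint's range is limited). The gripper opens to 85 mm and grips with 20 to 120 N. Pads are 22 mm wide; open, the fingers measure 114 mm over their backs; the gripper's body (76 mm by 85 mm) begins 54 mm behind the grasp point. The pads swing forward as they close: fully open they stand 13 mm farther back than shut.
Start: joints at [1.338, 0.353, 1.633, -0, 1.155, -0.002], TCP at [0.143, 0.608, 0.239] pointing down, gripper open.
Joint ranges: [-2.63, 2.63], [-0.92, 2.1], [0.06, 2.66], [-1.3, 4.44], [0, 2.69], [-3.02, 3.02]. Speed limits (rad/s): [2.22, 2.22, 2.79, 3.14, 3.14, 3.14].

## Interface

Orientations are given as a rotation vector (axis times angle).
In Python, from workcell import r gives the robot as it stands. The module is installed in compiled form; this text tells all that it offers. Calls block until the motion is done:
- r.move_to(position, orientation): joint-space move of the TCP to a pose.
- r.line_to(position, frame=None, speed=0.15): straight line of the TCP; frame=None keeps the orientation; speed is the mean speed in m/s.
- r.set_joints(angles): joint-space move.
- r.ungrasp() and r.clamp(squeeze=None): open the fingers fully, or close them until they stop; squeeze is the grip in N (None keeps the last).
- r.hold(seconds).
- r.ik(position, orientation): joint angles nearest the present ones, or None.
- r.observe(): the state.
- r.snapshot(name): name is "side" or "top"; returns the picture (384x512x3 uint8, red, green, blue); there is no depth.
- r.camera_info(name): a dict with "camera_matrix" (3x3 intrinsics, pixels), "rvec" (rotation vector, rad) and "tvec" (3), from world to camera coordinates, as OpenCV has them. Camera axes: x right, y down, z forward; pixel columns grow to the right and rows downward; lengths in m; the calibration is good to about 2 mm. A picture is of the moment at which its call begins. camera_info takes no time and is no camera call.
A pose or a line that the arm cannot do raises r.Unreachable and nothing moves.
- r.finish_job(): hands the job in, once; it reports no verdict.
The state is a dict: "time_s": time; "joint_pos": joint angles; "qvel": joint speeds; "tau": joint torques, N m; "ee_pos": TCP position; "ee_rot": TCP orientation; "force": force on the tool from outside, world axes, zero at the start; "torque": the same for the moment, N m; "grip_width": finger opening in m.
Only numpy, scipy, OpenCV 4.12 (cv2) and the standard library are available. Lean on these libraries where they do the work, as an engineer would, in place of code of your own. Each camera call takes 0.05 s, during which the arm holds its last target.

## Task

Clear the small things off the starch table by kind: kitchen utensils into the yellow basin, clothes pegs into the blue box, laundry markers into the white tray. When everything is sorted, press the rinse pedal beside the basin all the way down, hold it there for about a second and let it come back up. Leave the bluing jar and the pumice stone that stand among them where they are.

Things in the scene. Friction and masses are not known exactly. Their poses are not given: they have to be found in the camera images.
- station: the rinse station, a fixed grey slab 160 x 320 x 6 mm lying on the table; origin at the centre of its underside, x away from the robot at yaw 0, y to the left, z up. On it stand the yellow basin (centre at y +45 mm) and the pedal (at y -116 mm); a copper spray pipe runs along the far (+x) rim up to 83 mm above the table
- basin_floor (a point): centre of the inner floor of the rectangular yellow basin, 11 mm above the table; axes as the station's. The basin is fixed, inside 150 mm (x) by 220 mm (y), wall 5 mm with a lip 12 mm wide, rim 67 mm above the table
- pedal (a joint): the rinse pedal, a dark steel flap 95 x 62 mm with a black rubber tread on the robot-side end, hinged along y at its far end (hinge 24 mm above the table, 45 mm beyond the station's origin in +x). 0 = up (the free end slopes up towards the robot), 0.30 rad = fully down on its stop; a spring (about 4 N at first, 11 N at the stop, at the tread) brings it back up
- tread (a point): the place to press: on top of the pedal's rubber tread, 75 mm from the hinge, 56 mm above the table when the pedal is up; it sinks 22 mm to the stop
- peg_box: the open blue box for clothes pegs, fixed, outside 140 (x) x 140 (y) x 50 mm high, wall and floor 5 mm; origin at the centre of its underside, z up
- marker_tray: the open white tray for laundry markers, fixed, outside 150 (x) x 130 (y) x 40 mm high, wall and floor 5 mm; origin at the centre of its underside, z up
- whisk: flat steel whisk (a kitchen utensil), 140 mm long, lying flat: handle 85 x 15 x 14 mm thick from x -70 to +15 mm, flat wire head 46 mm wide beyond it; origin on its underside, on the handle near the balance point, x from handle to head, z up. May be absent
- spoon: wooden spoon (a kitchen utensil), 140 mm long: handle 95 x 13 x 12 mm thick from x -70 to +25 mm, round bowl 42 mm wide and 14 mm high at +49 mm; origin on its underside under the handle, x from handle to bowl, z up. May be absent
- spatula: red plastic spatula (a kitchen utensil), 140 mm long: handle 90 x 15 x 13 mm thick from x -70 to +20 mm, flat blade 38 mm wide beyond it; origin on its underside under the handle, x from handle to blade, z up. May be absent
- marker_1: laundry marker pen with a black cap and white square barrel, 111 mm long, 17 mm wide and thick; origin at the centre of its underside (the pen's middle), x along the pen to the cap, z up
- marker_2: laundry marker pen with a red cap, else like marker_1.
- peg_1: green plastic clothes peg with a steel coil, 74 mm long, 16 mm wide in the middle (20 mm at its ends) and 12 mm thick, lying on its side; origin at the centre of its underside, x along the peg, z up. May be absent
- peg_2: orange plastic clothes peg with a steel coil, 74 mm long, 16 mm wide in the middle (20 mm at its ends) and 12 mm thick, lying on its side; origin at the centre of its underside, x along the peg, z up. May be absent
- peg_3: yellow plastic clothes peg with a steel coil, 74 mm long, 16 mm wide in the middle (20 mm at its ends) and 12 mm thick, lying on its side; origin at the centre of its underside, x along the peg, z up. May be absent
- bluing_jar: small squat blue jar with a white cap, 44 mm across, 55 mm high, standing on the robot's side of the things to sort; not to be sorted; origin at the centre of its underside
- pumice: grey pumice stone 50 x 40 x 28 mm, lying on the robot's side of the things to sort; not to be sorted; origin at the centre of its underside

How it is judged:
On the way, in this order (a step that is already met when the one before it is completed fails the run):
1. every utensil is in the yellow basin, every peg in the blue box, every marker in the white tray (x of whisk in the frame of basin_floor between -0.075 and 0.075 m and y of whisk in the frame of basin_floor between -0.11 and 0.11 m and z of whisk in the frame of basin_floor between -0.01 and 0.052 m and x of spoon in the frame of basin_floor between -0.075 and 0.075 m and y of spoon in the frame of basin_floor between -0.11 and 0.11 m and z of spoon in the frame of basin_floor between -0.01 and 0.052 m and x of spatula in the frame of basin_floor between -0.075 and 0.075 m and y of spatula in the frame of basin_floor between -0.11 and 0.11 m and z of spatula in the frame of basin_floor between -0.01 and 0.052 m and x of peg_1 in the frame of peg_box between -0.065 and 0.065 m and y of peg_1 in the frame of peg_box between -0.065 and 0.065 m and z of peg_1 in the frame of peg_box between -0.005 and 0.047 m and x of peg_2 in the frame of peg_box between -0.065 and 0.065 m and y of peg_2 in the frame of peg_box between -0.065 and 0.065 m and z of peg_2 in the frame of peg_box between -0.005 and 0.047 m and x of peg_3 in the frame of peg_box between -0.065 and 0.065 m and y of peg_3 in the frame of peg_box between -0.065 and 0.065 m and z of peg_3 in the frame of peg_box between -0.005 and 0.047 m and x of marker_1 in the frame of marker_tray between -0.07 and 0.07 m and y of marker_1 in the frame of marker_tray between -0.06 and 0.06 m and z of marker_1 in the frame of marker_tray between -0.005 and 0.038 m and x of marker_2 in the frame of marker_tray between -0.07 and 0.07 m and y of marker_2 in the frame of marker_tray between -0.06 and 0.06 m and z of marker_2 in the frame of marker_tray between -0.005 and 0.038 m), for 0.2 s.
2. then the pedal is held fully down (past 0.27 of its 0.30 rad) for half a second (value of joint pedal above 0.27 rad), for 0.5 s.
At the end, for the whole second after the job is handed in: The middle (origin) of every utensil present lies inside the basin's walls and below its rim, of every peg inside the blue box and below its rim, of every marker inside the white tray and below its rim, all at rest (under 30 mm/s), and the pedal is back up (below 0.04 rad) (all of step 1 and linear speed of each of whisk, spoon, spatula, peg_1, peg_2, peg_3, marker_1, marker_2 below 0.03 m/s and value of joint pedal below 0.04 rad); the robot touches nothing.
It fails at once if the bluing jar is moved more than 40 mm (distance of bluing_jar from where it was at the start of the episode above 0.04 m).
It fails at once if the pumice is moved more than 40 mm (distance of pumice from where it was at the start of the episode above 0.04 m).
Of whisk, spoon, spatula only 2 to 3 are there at a start; the rules pass over those that are not, and their reading is None.
Of peg_1, peg_2, peg_3 only 2 to 3 are there at a start; the rules pass over those that are not, and their reading is None.
At some moment in a run one of whisk, spoon, spatula, peg_1, peg_2, peg_3, marker_1, marker_2 may be knocked a few centimetres aside while the robot is not near it.
Once in a run the grip may slacken for a moment while it holds something.
It also fails if it takes over 210 s, if anything falls off the work surface, if the arm or the gripper's body presses on something with over 40 N, if the wrist force passes 120 N, or if a joint passes its speed limit or range.

## Working session

There is one attempt and no reset: what is moved stays moved. The work goes in short steps, each a Python script; the robot and the scene stay as the last script left them, time stands still between calls to the robot, and variables do not carry over. Pictures are saved under pics/ and viewed, and the job is handed in when it is done.

```bash
mkdir -p pics
python3 - <<'E'
from workcell import r
import cv2,numpy as np
for n in("top","side"):
    im=r.snapshot(n); cv2.imwrite(f"pics/{n}0.png",im[:,:,::-1])
    c=r.camera_info(n); R=cv2.Rodrigues(np.array(c["rvec"],float))[0]
    print(n,np.round(c["camera_matrix"],1).tolist(),"pos",np.round(-R.T@np.array(c["tvec"]).ravel(),3),"R",np.round(R,3).tolist())
s=r.observe();print({k:np.round(v,3).tolist() for k,v in s.items()})
E
```

```text
top [[436.0, 0.0, 253.3], [0.0, 436.0, 191.4], [0.0, 0.0, 1.0]] pos [0.359 0.011 1.055] R [[-0.018, -0.999, 0.027], [-0.986, 0.013, -0.169], [0.169, -0.029, -0.985]]
side [[361.1, 0.0, 256.7], [0.0, 361.1, 190.5], [0.0, 0.0, 1.0]] pos [ 0.246 -0.843  0.54 ] R [[0.948, -0.319, -0.02], [-0.17, -0.448, -0.878], [0.271, 0.835, -0.479]]
{'time_s': 0.1, 'joint_pos': [1.338, 0.354, 1.634, -0.0, 1.155, -0.002], 'qvel': [0.0, -0.0, -0.002, -0.001, -0.001, 0.0], 'tau': [0.002, -60.635, -34.282, 0.0, 0.004, -0.0], 'ee_pos': [0.143, 0.608, 0.239], 'ee_rot': [2.462, 1.95, -0.002], 'force': [-0.535, 0.57, 0.398], 'torque': [-0.013, 0.018, 0.021], 'grip_width': 0.085}
```

View pics/top0.png

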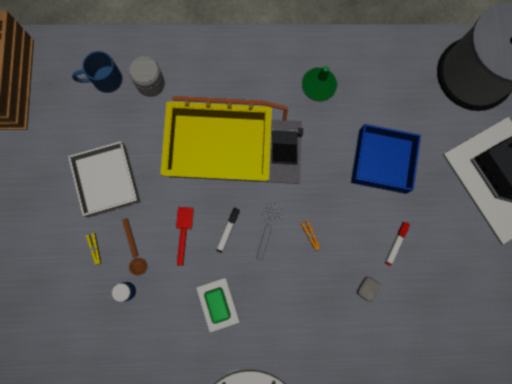

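View pics/side0.png

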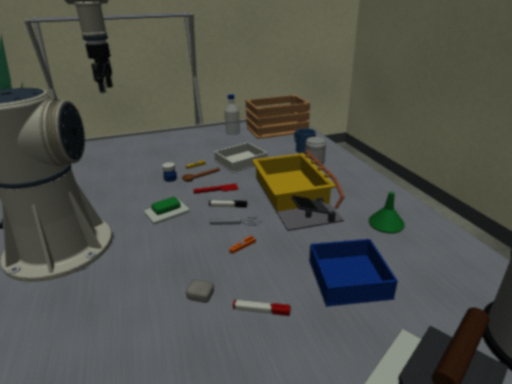

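Top view: yellow peg (93,248), spoon (133,248), spatula (184,236), black marker (228,230), whisk (268,232), orange peg (310,235), red marker (398,244). Jar is at (122,292) and pumice at (369,289). There is no green peg. Next I segment and measure.

```bash
cat > h.py <<'E'
from workcell import r
import cv2,numpy as np
def cam(n):
    c=r.camera_info(n);K=np.array(c["camera_matrix"],float);R=cv2.Rodrigues(np.array(c["rvec"],float))[0];t=np.array(c["tvec"],float).ravel();return K,R,t
def ray(n,uv,z):
    K,R,t=cam(n);uv=np.atleast_2d(np.array(uv,float));d=(np.linalg.inv(K)@np.c_[uv,np.ones(len(uv))].T).T@R
    o=-R.T@t;s=(z-o[2])/d[:,2];return o+d*s[:,None]
def proj(n,p):
    K,R,t=cam(n);q=(np.atleast_2d(p)@R.T+t)@K.T;return q[:,:2]/q[:,2:]
E
python3 - <<'E'
from h import *
im=cv2.imread("pics/top0.png")
c=im[190:310,70:270];cv2.imwrite("pics/c1.png",cv2.resize(c,None,fx=4,fy=4,interpolation=cv2.INTER_CUBIC))
c=im[190:310,240:440];cv2.imwrite("pics/c2.png",cv2.resize(c,None,fx=4,fy=4,interpolation=cv2.INTER_CUBIC))
c=im[90:220,60:310];cv2.imwrite("pics/c3.png",cv2.resize(c,None,fx=3,fy=3,interpolation=cv2.INTER_CUBIC))
hsv=cv2.cvtColor(im,cv2.COLOR_BGR2HSV)
sub=hsv.copy()
m=((hsv[:,:,1]>110)&(hsv[:,:,2]>60)).astype(np.uint8)
n,l,st,ce=cv2.connectedComponentsWithStats(m)
for i in range(1,n):
    if st[i,4]>25: 
        mm=l==i; print(st[i].tolist(),np.round(ce[i],1),np.median(hsv[mm],0), np.round(ray("top",ce[i],0.01)[0],3))
E
```

```text
[0, 11, 8, 81, 335] [ 2.2 41.2] [ 15. 154. 112.] [0.933 0.612 0.01 ]
[0, 21, 17, 97, 331] [10.6 70.7] [ 15. 155.  89.] [0.853 0.585 0.01 ]
[0, 30, 25, 94, 325] [18.5 81. ] [ 15. 155.  87.] [0.826 0.564 0.01 ]
[0, 38, 33, 91, 340] [25.6 89.9] [ 15.  153.   92.5] [0.802 0.545 0.01 ]
[73, 51, 40, 31, 308] [96.2 70.6] [106. 158.  84.] [0.852 0.372 0.01 ]
[302, 66, 35, 35, 807] [318.6  84.8] [ 68. 236.  69.] [ 0.811 -0.191  0.01 ]
[160, 96, 128, 85, 8042] [218.1 140.1] [ 28. 255. 160.] [0.667 0.065 0.01 ]
[355, 124, 66, 67, 2840] [385.6 158.6] [110. 228. 126.] [ 0.616 -0.35   0.01 ]
[176, 207, 18, 59, 579] [183.  229.4] [  1. 228. 150.] [0.448 0.15  0.01 ]
[123, 219, 15, 38, 197] [129.7 237.6] [ 12. 187.  93.] [0.43  0.275 0.01 ]
[301, 220, 19, 30, 193] [310.7 234.9] [ 16. 197. 140.] [ 0.43  -0.156  0.01 ]
[398, 222, 12, 15, 112] [403.7 229. ] [  1. 237. 126.] [ 0.44  -0.382  0.01 ]
[86, 233, 15, 32, 221] [ 93.6 247.8] [ 27. 229. 131.] [0.407 0.359 0.01 ]
[129, 258, 18, 17, 233] [137.5 266.1] [ 12. 193.  81.] [0.363 0.255 0.01 ]
[205, 288, 25, 35, 581] [216.9 305. ] [ 68. 190. 130.] [0.271 0.07  0.01 ]
```

View pics/c1.png

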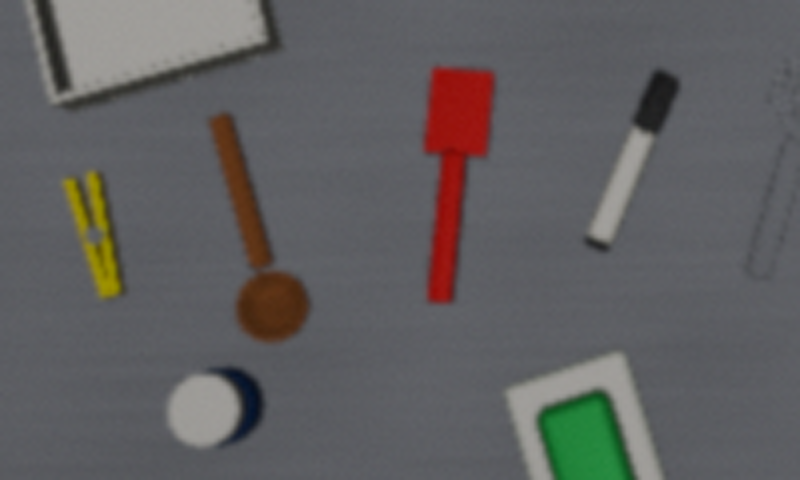

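View pics/c2.png

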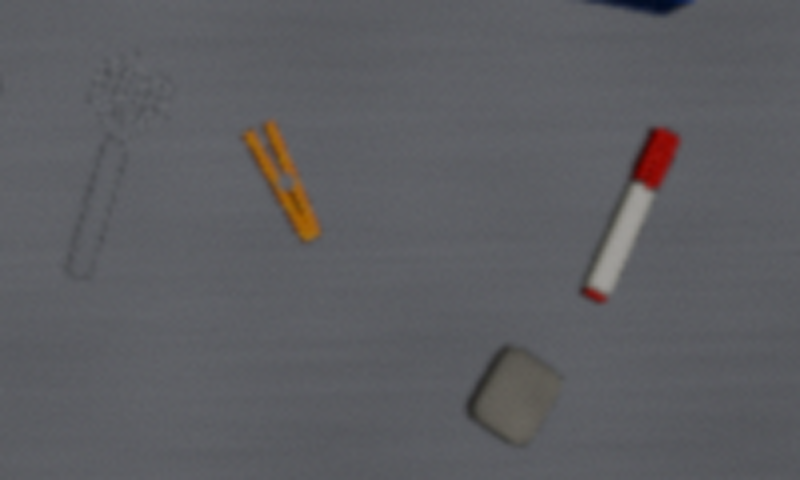

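View pics/c3.png

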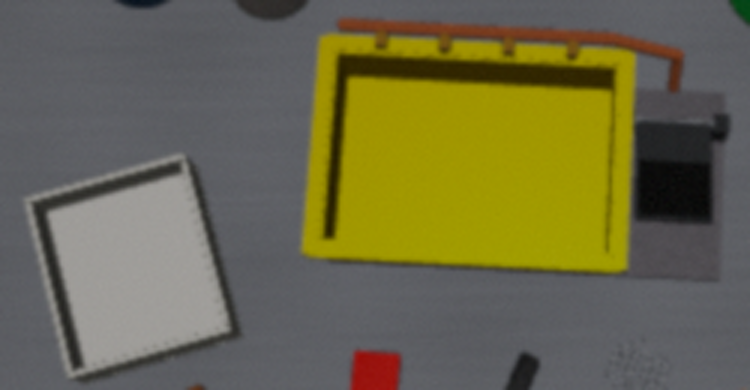

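The crops show clean outlines: spoon handle end (221,117) and bowl (273,305), spatula, markers and pegs. The whisk shows only as faint edges. Tray, basin and pedal are clear. Next I get the container and object poses.

```bash
cat >> h.py <<'E'
def rect(n,mask,z):
    "minAreaRect in world plane z of largest blob"
    m=cv2.morphologyEx(mask.astype(np.uint8),cv2.MORPH_CLOSE,np.ones((5,5)))
    cs=cv2.findContours(m,cv2.RETR_EXTERNAL,cv2.CHAIN_APPROX_NONE)[0]
    c=max(cs,key=cv2.contourArea).reshape(-1,2)
    p=ray(n,c,z)[:,:2].astype(np.float32)
    (cx,cy),(w,h),a=cv2.minAreaRect(p*1000)
    if w<h: w,h,a=h,w,a+90
    return np.array([cx,cy])/1000,w,h,(a+90)%180-90
E
python3 - <<'E'
from h import *
im=cv2.imread("pics/top0.png");hsv=cv2.cvtColor(im,cv2.COLOR_BGR2HSV).astype(int);H,S,V=[hsv[:,:,i] for i in range(3)]
def box(m,x0,y0,x1,y1):
    k=np.zeros_like(m);k[y0:y1,x0:x1]=m[y0:y1,x0:x1];return k
f=lambda c,off,s:np.array([[off[0]+(x+.5)/s-.5,off[1]+(y+.5)/s-.5] for x,y in c])
P=lambda t,c,off,s,z:print(t,np.round(ray("top",f(c,off,s),z)[:,:2],3).tolist())
print("basin",rect("top",box((H>22)&(H<36)&(S>120),140,90,290,190),.067))
P("basin rim",[(322,37),(635,48),(627,271),(303,253)],(60,90),3,.067)
print("box",rect("top",box((H>95)&(S>130)&(V>30),340,110,430,200),.05))
P("tray rim",[(25,202),(185,156),(238,333),(75,377)],(60,90),3,.04)
P("tread",[(640,165),(710,163),(712,222),(636,219)],(60,90),3,.056)
P("slab far R, near R",[(723,92),(718,280)],(60,90),3,.006)
P("ypeg",[(81,177),(110,295)],(70,190),4,.012)
P("spoon end,neck,bowl",[(221,117),(262,265),(273,305)],(70,190),4,.012)
P("spat blade,neck,end",[(463,70),(454,152),(440,301)],(70,190),4,.012)
P("mk1 cap,tail",[(668,72),(597,245)],(70,190),4,.017)
P("whisk end,neck,tip",[(78,277),(117,137),(135,52)],(240,190),4,.012)
P("opeg",[(259,128),(311,242)],(240,190),4,.012)
P("mk2",[(667,128),(593,300)],(240,190),4,.017)
P("jar cap",[(205,410)],(70,190),4,.055); P("pumice",[(515,397)],(240,190),4,.028)
E
```

```text
basin (array([0.65025189, 0.06521335]), 252.04025268554688, 182.7664031982422, 86.3663101196289)
basin rim [[0.745, 0.183], [0.734, -0.065], [0.554, -0.054], [0.571, 0.195]]
box (array([ 0.60768848, -0.33777435]), 149.10964965820312, 147.8779296875, -12.261177062988281)
tray rim [[0.621, 0.419], [0.657, 0.295], [0.514, 0.249], [0.481, 0.373]]
tread [[0.641, -0.067], [0.642, -0.123], [0.594, -0.123], [0.598, -0.063]]
slab far R, near R [[0.718, -0.142], [0.558, -0.133]]
ypeg [[0.44, 0.369], [0.371, 0.349]]
spoon end,neck,bowl [[0.475, 0.288], [0.387, 0.261], [0.364, 0.254]]
spat blade,neck,end [[0.501, 0.144], [0.452, 0.149], [0.364, 0.157]]
mk1 cap,tail [[0.497, 0.021], [0.395, 0.064]]
whisk end,neck,tip [[0.375, -0.031], [0.457, -0.056], [0.509, -0.068]]
opeg [[0.462, -0.141], [0.393, -0.17]]
mk2 [[0.457, -0.387], [0.356, -0.335]]
jar cap [[0.306, 0.28]]
pumice [[0.301, -0.282]]
```

```bash
cat >> h.py <<'E'
from scipy.spatial.transform import Rotation as Ro
def ori(yaw,xy):
    "tool down, tool x at yaw (mod pi) nearest the base joint's angle"
    q=np.arctan2(xy[1],xy[0]); yaw=(yaw-q+np.pi/2)%np.pi-np.pi/2+q
    return (Ro.from_euler('z',yaw)*Ro.from_rotvec([np.pi,0,0])).as_rotvec()
def st(t=""):
    s=r.observe();print(t,"t%.1f"%s["time_s"],"w%.4f"%s["grip_width"],"p",np.round(s["ee_pos"],3),"F",np.round(s["force"],1),flush=True);return s
def pick(xy,axdeg,z,up=.15,squeeze=60):
    o=ori(np.radians(axdeg+90),xy)
    r.move_to([*xy,.10],o);st("above")
    r.line_to([*xy,z],speed=.15);st("down")
    r.clamp(squeeze);st("clamped")
    r.line_to([*xy,up],speed=.25);return st("lifted")
def place(xy,axdeg,z,up=.15):
    o=ori(np.radians(axdeg+90),xy)
    r.move_to([*xy,up],o);s=st("over")
    if s["grip_width"]<.008: print("LOST");return s
    r.line_to([*xy,z],speed=.2);st("low")
    r.ungrasp();r.line_to([*xy,up],speed=.3);return st("away")
def snap(tag,crop=None,f=1.5):
    for n in("top","side"):
        im=r.snapshot(n)[:,:,::-1];cv2.imwrite(f"pics/{n}{tag}.png",im)
BAS=np.array([.651,.065]);BYAW=-3.5
TRAY=np.array([.568,.334]);TYAW=18
BOX=np.array([.606,-.338])
E
python3 - <<'E'
from h import *
s=pick([.4425,-.0495],-15.4,.013)
snap("1")
E
python3 -c "
import cv2,numpy as np
a=cv2.imread('pics/side1.png')[100:300,100:370];cv2.imwrite('pics/s1c.png',cv2.resize(a,None,fx=2.5,fy=2.5))
a=cv2.imread('pics/top0.png')[110:210,330:440];cv2.imwrite('pics/box.png',cv2.resize(a,None,fx=4,fy=4))"
```

```text
above t2.7 w0.0853 p [ 0.443 -0.049  0.1  ] F [-0.  -0.5 -0.3]
down t3.4 w0.0856 p [ 0.443 -0.049  0.013] F [-1.3  0.5 -0.4]
clamped t4.1 w0.0128 p [ 0.443 -0.05   0.013] F [-1.5  0.4  8.1]
lifted t4.8 w0.0132 p [ 0.442 -0.049  0.149] F [ 0.5 -0.6 -1.4]
```

View pics/s1c.png

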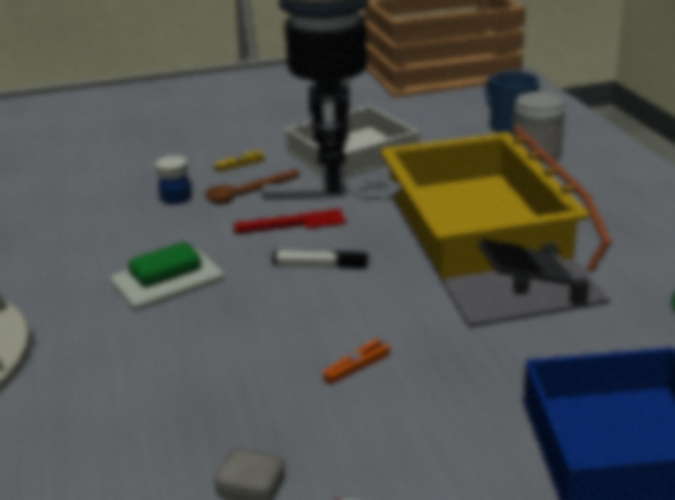

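View pics/box.png

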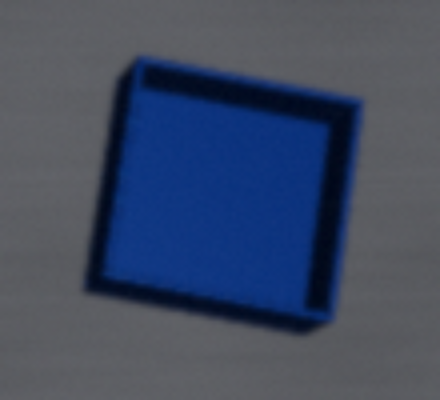

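The whisk is held level in the side view (width 13 mm). The tips grazed the table with 8 N at z=0.013, so I'll grasp slightly higher from now on.

Run:
```python
from h import *
f=lambda c,off,s:np.array([[off[0]+(x+.5)/s-.5,off[1]+(y+.5)/s-.5] for x,y in c])
p=ray("top",f([(135,58),(362,100),(333,320),(103,280)],(330,110),4),.05);print(np.round(p,3).tolist(),p.mean(0))
place(BAS+[.012,0],BYAW+90,.05)
snap("2")
```

```text
[[0.692, -0.288, 0.05], [0.665, -0.425, 0.05], [0.53, -0.396, 0.05], [0.556, -0.261, 0.05]] [ 0.61054102 -0.34234764  0.05      ]
over t6.3 w0.0129 p [0.662 0.065 0.149] F [-0.8 -1.3  0.1]
low t6.9 w0.0130 p [0.663 0.065 0.051] F [0.3 0.1 0.5]
away t8.1 w0.0851 p [0.664 0.065 0.151] F [-0.4 -0.3 -0.6]
```

View pics/top2.png

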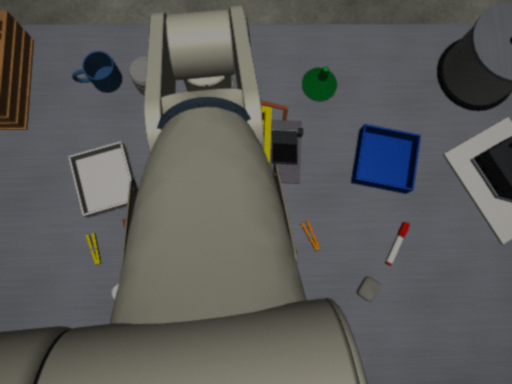

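View pics/side2.png

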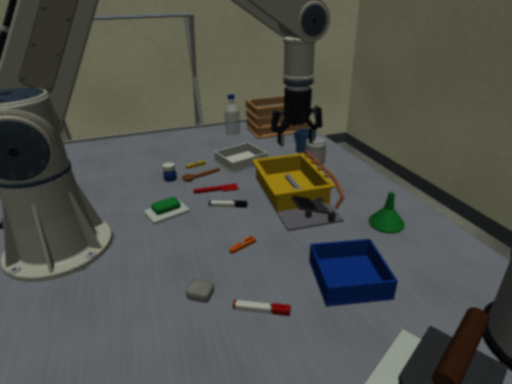

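The whisk lies in the basin (side view, around (292,183)) and everything else is unmoved. Next is the spatula.

```bash
sed -i 's/^BOX=.*/BOX=np.array([.6105,-.342]);XYAW=-11/' h.py
python3 - <<'E'
from h import *
pick([.432,.151],-5.5,.0155)
place(BAS+[-.012,0.01],BYAW+90,.06)
snap("3")
a=cv2.imread('pics/side3.png')[120:330,130:400];cv2.imwrite('pics/s3c.png',cv2.resize(a,None,fx=2.8,fy=2.8))
E
```

```text
above t9.4 w0.0853 p [0.433 0.151 0.1  ] F [ 0.4  0.1 -0.6]
down t10.1 w0.0857 p [0.433 0.151 0.016] F [ 0.4  0.4 -0. ]
clamped t10.8 w0.0124 p [0.432 0.151 0.016] F [-1.2  0.2  7.7]
lifted t11.5 w0.0125 p [0.431 0.151 0.149] F [-0.9  0.  -0.7]
over t12.7 w0.0124 p [0.638 0.075 0.149] F [ 0.4  0.6 -0.8]
low t13.3 w0.0130 p [0.639 0.075 0.061] F [ 0.   0.3 -0.1]
away t14.4 w0.0853 p [0.64  0.075 0.151] F [-0.5 -0.7 -0.5]
```

View pics/s3c.png

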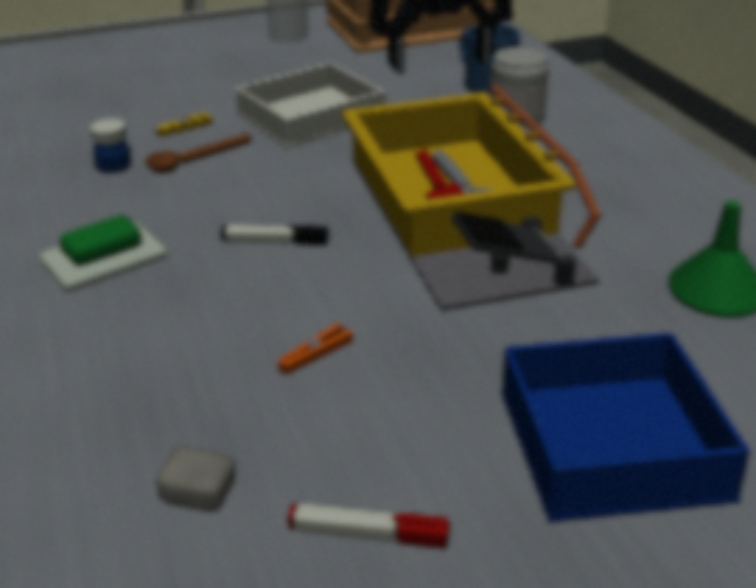

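Run:
```python
from h import *
pick([.404,.2665],17,.0155)
place(BAS+[0,0.0],BYAW+90,.068)
snap("4")
a=cv2.imread('pics/side4.png')[120:330,130:400];cv2.imwrite('pics/s4c.png',cv2.resize(a,None,fx=2.8,fy=2.8))
```

```text
above t15.8 w0.0853 p [0.404 0.266 0.1  ] F [0.  0.3 0.5]
down t16.6 w0.0852 p [0.405 0.267 0.016] F [-0.   1.1 -0.3]
clamped t17.3 w0.0104 p [0.404 0.267 0.016] F [-1.8 -0.9  7.1]
lifted t17.9 w0.0101 p [0.403 0.266 0.149] F [ 0.3 -0.1 -1.5]
over t19.2 w0.0103 p [0.65  0.066 0.149] F [ 0.4  0.6 -0.3]
low t19.8 w0.0103 p [0.651 0.066 0.068] F [-0.  -0.1 -0.1]
away t20.9 w0.0856 p [0.652 0.065 0.152] F [-0.8  0.2  0.5]
```

View pics/s4c.png

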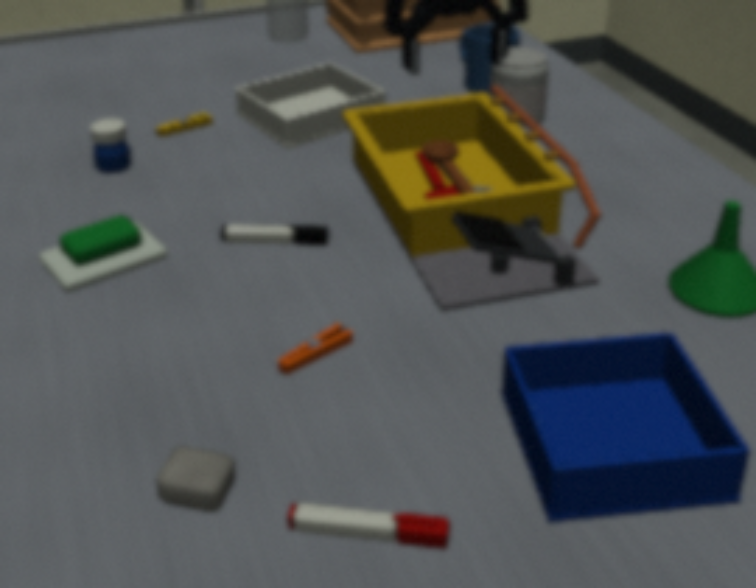

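All three utensils are in the basin. Next is the yellow peg, then a look, then the black marker.

Run:
```python
from h import *
pick([.4055,.359],16,.0150)
place(BOX+[0.02,0.0],XYAW+90,.055)
snap("5")
a=cv2.imread('pics/side5.png')[120:330,130:400];cv2.imwrite('pics/s5c.png',cv2.resize(a,None,fx=2.8,fy=2.8))
```

```text
above t22.5 w0.0853 p [0.406 0.359 0.1  ] F [-0.3 -0.   1.3]
down t23.2 w0.0855 p [0.406 0.359 0.015] F [-0.7 -0.2  1. ]
clamped t23.9 w0.0137 p [0.406 0.359 0.016] F [-1.6 -0.4  7.2]
lifted t24.6 w0.0135 p [0.405 0.359 0.149] F [-0.2 -0.  -0.8]
over t27.2 w0.0138 p [ 0.631 -0.341  0.15 ] F [-0.2  0.2  0.5]
low t27.8 w0.0140 p [ 0.631 -0.342  0.056] F [-0.6  0.2  0.7]
away t28.9 w0.0853 p [ 0.631 -0.342  0.152] F [-1.3  1.2 -1. ]
```

View pics/s5c.png

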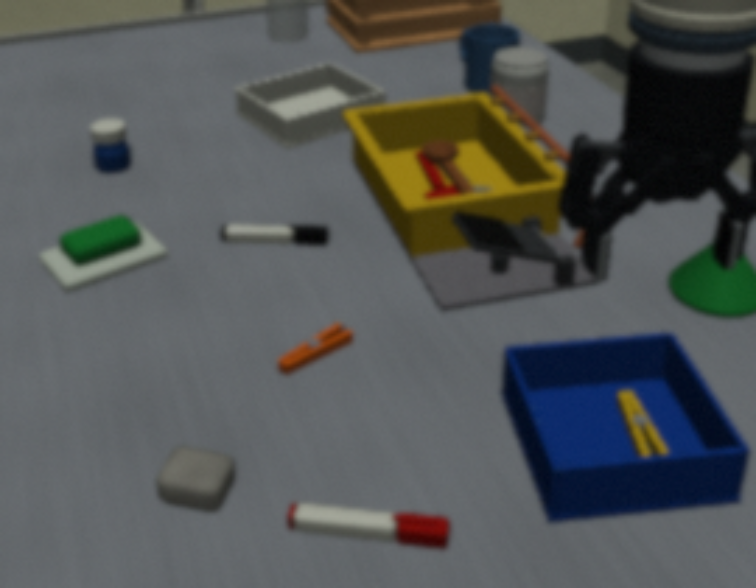

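View pics/top5.png

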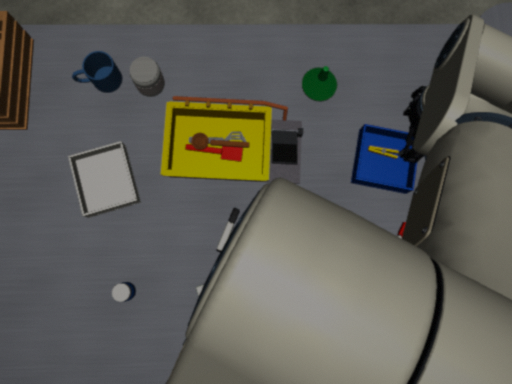

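The yellow peg is in the box and nothing else has moved. Next is the orange peg.

Run:
```python
from h import *
pick([.4275,-.1555],22.8,.0150)
place(BOX+[-.015,0.0],XYAW+90,.055)
snap("6")
a=cv2.imread('pics/side6.png')[120:330,130:400];cv2.imwrite('pics/s6c.png',cv2.resize(a,None,fx=2.8,fy=2.8))
```

```text
above t30.1 w0.0855 p [ 0.429 -0.156  0.1  ] F [ 0.2 -0.   0. ]
down t30.9 w0.0857 p [ 0.428 -0.156  0.015] F [ 0.2 -0.  -0.8]
clamped t31.5 w0.0140 p [ 0.428 -0.156  0.016] F [-2.5  0.4 10.5]
lifted t32.2 w0.0137 p [ 0.427 -0.155  0.149] F [-0.2 -0.3 -1.6]
over t33.3 w0.0139 p [ 0.594 -0.341  0.148] F [ 0.2 -0.3  0.5]
low t33.9 w0.0135 p [ 0.596 -0.342  0.056] F [-0.3  0.1  0.8]
away t35.1 w0.0855 p [ 0.596 -0.342  0.152] F [1.1 0.6 0.4]
```

View pics/s6c.png

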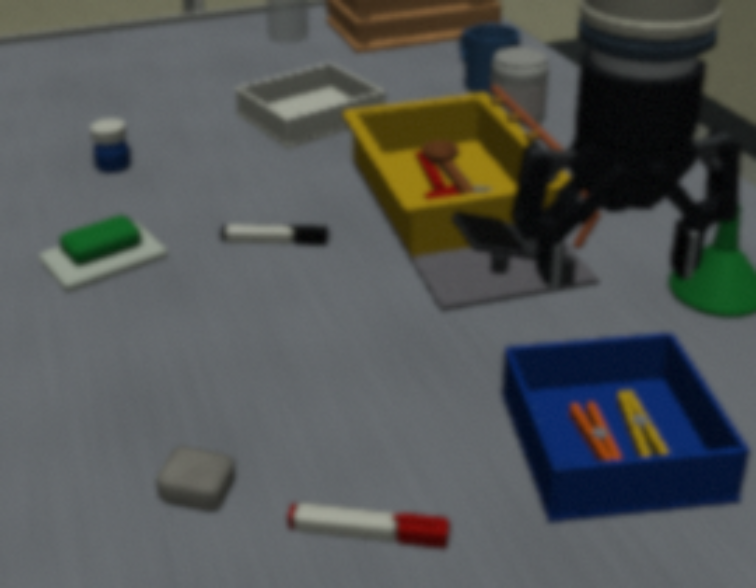

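Run:
```python
from h import *
n=np.array([-.309,.951])
pick([.4065,-.361],-27.2,.0165)
place(TRAY+.022*n,TYAW,.045)
snap("7")
a=cv2.imread('pics/side7.png')[120:330,130:400];cv2.imwrite('pics/s7c.png',cv2.resize(a,None,fx=2.8,fy=2.8))
```

```text
above t36.6 w0.0855 p [ 0.407 -0.361  0.1  ] F [0.9 0.1 0.5]
down t37.3 w0.0854 p [ 0.407 -0.361  0.017] F [ 0.5 -0.6  0.3]
clamped t38.0 w0.0140 p [ 0.407 -0.361  0.017] F [-2.1  0.4  6.1]
lifted t38.7 w0.0141 p [ 0.406 -0.361  0.149] F [-0.3 -0.3 -0.5]
over t41.2 w0.0142 p [0.561 0.354 0.15 ] F [-0.2  0.1  0.4]
low t41.9 w0.0138 p [0.562 0.355 0.046] F [-0.1  0.8 -0.5]
away t43.1 w0.0852 p [0.562 0.355 0.151] F [-0.2 -0.5 -0.6]
```

View pics/s7c.png

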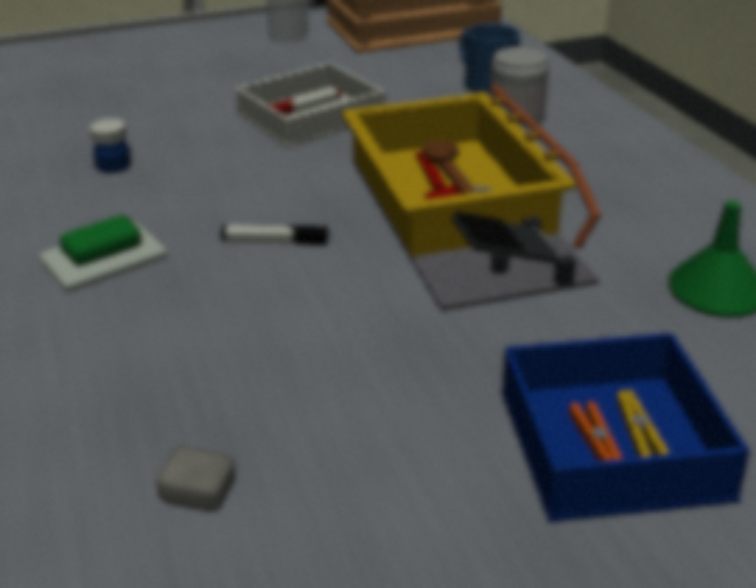

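The red marker is in the tray and the black one is unmoved at (275,234) in the crop.

Run:
```python
from h import *
n=np.array([-.309,.951])
pick([.446,.0425],-22.9,.0165)
place(TRAY-.018*n,TYAW,.045)
r.move_to([.45,-.3,.25],ori(0,[.45,-.3]))
snap("8");st()
a=cv2.imread('pics/side8.png')[120:330,130:400];cv2.imwrite('pics/s8c.png',cv2.resize(a,None,fx=2.8,fy=2.8))
a=cv2.imread('pics/top8.png');cv2.imwrite('pics/t8c.png',cv2.resize(a,None,fx=1.5,fy=1.5))
```

```text
above t44.5 w0.0853 p [0.447 0.043 0.1  ] F [-1.3  0.5 -0.2]
down t45.2 w0.0851 p [0.447 0.043 0.017] F [0.2 0.5 0.4]
clamped t45.9 w0.0141 p [0.446 0.042 0.017] F [-0.5  0.2  9.2]
lifted t46.5 w0.0140 p [0.445 0.042 0.149] F [ 0.1  0.9 -0.3]
over t47.7 w0.0142 p [0.573 0.316 0.149] F [-0.1 -0.7  0.2]
low t48.4 w0.0141 p [0.574 0.317 0.046] F [0.6 0.2 0.3]
away t49.6 w0.0849 p [0.574 0.317 0.151] F [-0.8  0.4 -0.1]
 t52.0 w0.0854 p [ 0.45  -0.299  0.25 ] F [ 0.6 -0.8  0.5]
```

View pics/s8c.png

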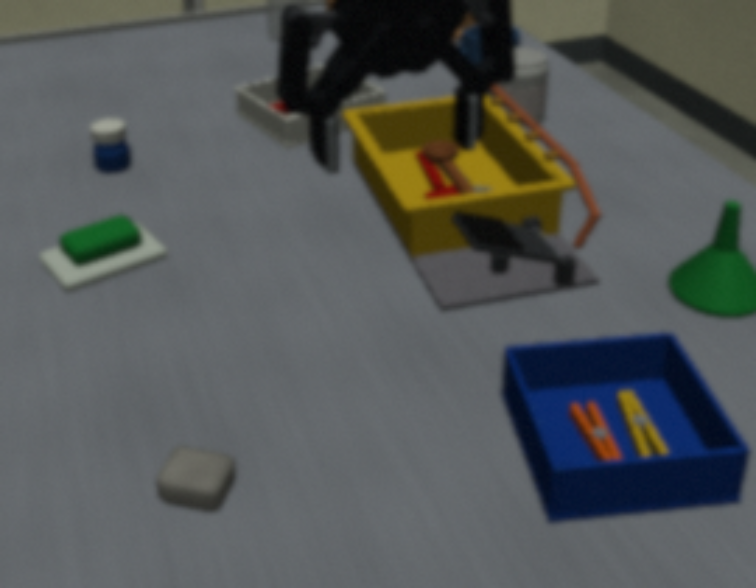

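View pics/t8c.png

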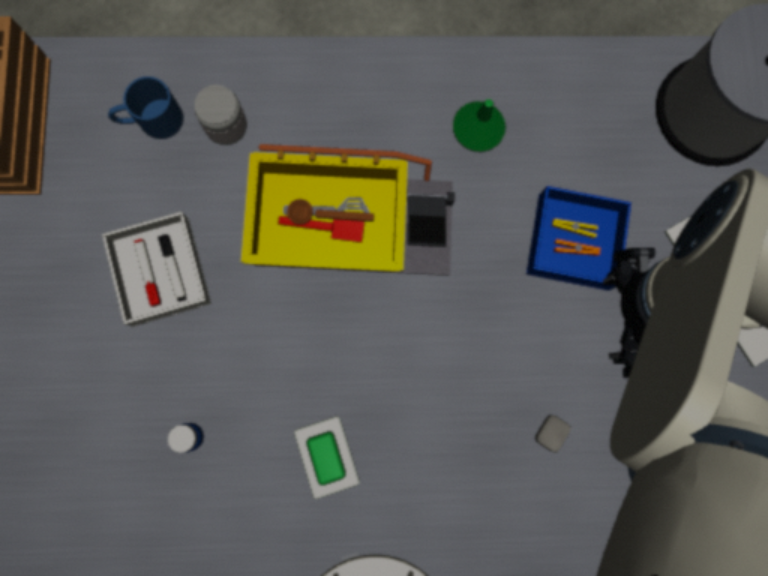

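All sorted: the top view shows two markers in the tray, three utensils in the basin and two pegs in the box, with the jar and pumice unmoved. Now I press the pedal with the jaws closed, in force-checked steps.

```bash
python3 - <<'E'
from h import *
xy=[.613,-.094]
r.clamp(40)
r.move_to([*xy,.14],ori(np.radians(BYAW),xy));st("over")
r.line_to([*xy,.072],speed=.15);s=st("near")
z=.072
while z>.036:
    z-=.004 if z>.046 else .0015
    r.line_to([*xy,z],speed=.04);s=r.observe();F=s["force"][2];print("%.4f %.4f %.1f"%(z,s["ee_pos"][2],F))
    if F>17: break
snap("9")
r.hold(.9);st("held")
r.line_to([*xy,.14],speed=.1)
r.hold(.3);st("up")
E
python3 -c "
import cv2
a=cv2.imread('pics/side9.png')[150:260,240:380];cv2.imwrite('pics/s9c.png',cv2.resize(a,None,fx=5,fy=5))"
```

```text
over t53.8 w-0.0002 p [ 0.613 -0.095  0.14 ] F [ 0.1  0.1 -0.4]
near t54.4 w0.0000 p [ 0.613 -0.095  0.073] F [0.3 0.2 0.4]
0.0680 0.0687 -0.7
0.0640 0.0644 3.2
0.0600 0.0603 3.6
0.0560 0.0563 5.3
0.0520 0.0524 6.5
0.0480 0.0484 8.2
0.0440 0.0445 9.2
0.0425 0.0431 9.5
0.0410 0.0419 12.9
0.0395 0.0415 24.4
held t57.9 w-0.0003 p [ 0.613 -0.094  0.042] F [-8.7  0.1 25.5]
up t59.4 w0.0001 p [ 0.613 -0.094  0.14 ] F [ 0.7  0.6 -0.3]
```

View pics/s9c.png

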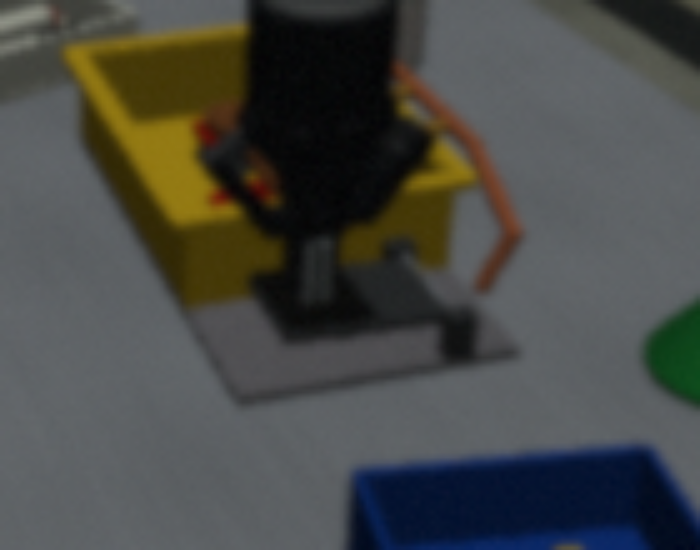

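The force jumped from 9.5 N to 24 N at TCP height 0.0415, about 22 mm below first contact, so the pedal reached its stop and stayed there 0.9 s. I'll clear the arm, check the final state and hand in.

Run:
```python
from h import *
r.move_to([.45,-.25,.30],ori(0,[.45,-.25]));r.hold(.3)
snap("10");st()
a=cv2.imread('pics/top10.png')[85:225,60:430];b=cv2.imread('pics/side10.png')[130:310,180:410]
cv2.imwrite('pics/t10c.png',cv2.resize(a,None,fx=2,fy=2));cv2.imwrite('pics/s10c.png',cv2.resize(b,None,fx=3,fy=3))
```

```text
t60.9 w-0.0001 p [ 0.45 -0.25  0.3 ] F [ 0.1 -0.4  0.4]
```

View pics/t10c.png

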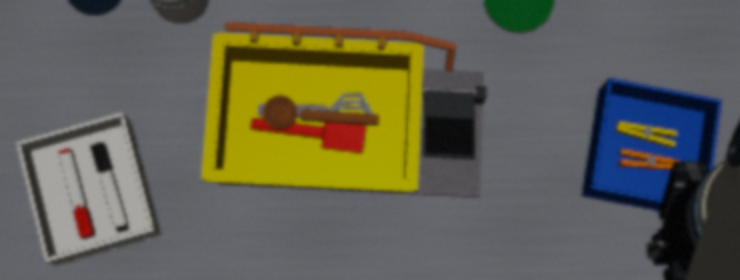

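View pics/s10c.png

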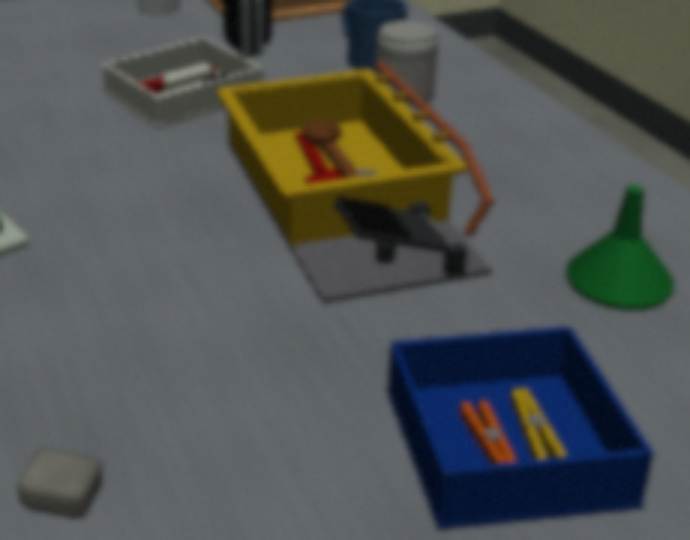

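```bash
python3 -c "
from workcell import r
print(r.finish_job(), r.observe()['time_s'])"
```

```text
the job is handed in; nothing more can be done
the job is handed in; nothing more can be done
```

The job is handed in, at about 61 s of the 210 s allowed. All seven small things are sorted: whisk, spatula and spoon in the yellow basin, the yellow and orange pegs in the blue box, and both markers in the white tray. There was no green peg on the table.

- **Pedal:** I pressed it until the force jumped from about 10 N to 24 N, 22 mm below first contact, held it there for 0.9 s and released it. I had no reading of the pedal angle, so "fully down" rests on that travel and force.
- **Last pictures:** Both views show every item inside its container and the pedal back up. The bluing jar and pumice were where they started, and the arm was clear. The spoon lies partly on the whisk, well below the basin rim by eye.
- **Small misses:** While gripping, the wrist force read 6–10 N upward, probably the fingertips grazing the table. No grip slipped, and I saw nothing knocked aside.

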